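Stroke along the key row of a panel under test

TASK

Test the key panel: with the shut fingertips, start on the key next to the terminal block and stroke lightly along the arc of keys, staying down close to the panel between keys, so that each of the five keys is pressed clearly down (about half its travel) in turn. Finish holding: stop on the last key and keep it pressed, with the other four sprung back up. Do not press hard, and leave the small reel and the tins beside the panel where they are.

Things in the scene. Friction and masses are not known exactly. Their poses are not given: they have to be found in the camera images.
- panel: Key panel fixed to the desk: 70 mm (x) by 184 mm (y), flat metal top face 18 mm above the desk. Origin: centre of its underside; z up. On its +y end a black screw-terminal block sticks out 15 mm (44 mm wide, 15 mm high, lower than the panel); the other end is plain. Five equal round grey domed keys, 28 mm across, stand 38 mm apart in an arc that bulges to +x, mid key 26 mm ahead of the end keys.
- key1_top (a point): Crown of domed key 1 of 5, nearest the terminal block (first); it moves with the key: 25 mm above the desk (7 mm above the panel's face) when the key is up.
- key2_top (a point): Crown of domed key 2 of 5, second from the terminal block; it moves with the key: 25 mm above the desk (7 mm above the panel's face) when the key is up.
- key3_top (a point): Crown of domed key 3 of 5, the middle one; it moves with the key: 25 mm above the desk (7 mm above the panel's face) when the key is up.
- key4_top (a point): Crown of domed key 4 of 5, fourth from the terminal block; it moves with the key: 25 mm above the desk (7 mm above the panel's face) when the key is up.
- key5_top (a point): Crown of domed key 5 of 5, last, farthest from the terminal block; it moves with the key: 25 mm above the desk (7 mm above the panel's face) when the key is up.
- key1 (a joint): How far key1 is pressed down, in m: 0 up, 0.006 fully down (crown then 1 mm above the panel's face). A spring pushes back with 0.7 N per mm (4 N fully down) and returns it. It counts as pressed from 0.002.
- key2 (a joint): How far key2 is pressed down, in m: 0 up, 0.006 fully down (crown then 1 mm above the panel's face). A spring pushes back with 0.7 N per mm (4 N fully down) and returns it. It counts as pressed from 0.002.
- key3 (a joint): How far key3 is pressed down, in m: 0 up, 0.006 fully down (crown then 1 mm above the panel's face). A spring pushes back with 0.7 N per mm (4 N fully down) and returns it. It counts as pressed from 0.002.
- key4 (a joint): How far key4 is pressed down, in m: 0 up, 0.006 fully down (crown then 1 mm above the panel's face). A spring pushes back with 0.7 N per mm (4 N fully down) and returns it. It counts as pressed from 0.002.
- key5 (a joint): How far key5 is pressed down, in m: 0 up, 0.006 fully down (crown then 1 mm above the panel's face). A spring pushes back with 0.7 N per mm (4 N fully down) and returns it. It counts as pressed from 0.002.
- wick_reel: Bystander: small loose reel, 39 mm across and 12 mm high, lying beside the panel; origin at the centre of its underside.
- flux_tin: Bystander: loose round white tin, 44 mm across and 17 mm high, beside the panel; origin at the centre of its underside.
- tip_tinner: Bystander: loose small round grey tin, 36 mm across and 16 mm high, beside the panel; origin at the centre of its underside.
Things that resemble listed ones, but are neither listed nor needed, are in the scene too. Of the things that look like the panel, the larger one is meant.

How it is judged:
By the outcome, as a careful person would: the job done as asked, in the order asked, and still so for the second after the job is handed in, while the arm keeps its last pose, push and grip.
It also fails if it takes over 40 s, if anything falls off the work surface, if the arm or the gripper's body presses on something with over 40 N, if the wrist force passes 120 N, or if a joint passes its speed limit or range.

ROBOT

A 6-joint arm with a two-finger parallel gripper is mounted at the origin on a cart in front of the work surface, level with it; the furniture and walls round the work are solid. World frame = base frame: x ahead of the robot, y to its left, z up, the work surface at z = 0. Lengths are in m, angles in rad, forces in N, time in s.
With the tool pointing down it reaches from about 0.3 to 0.75 m from the base axis. Payload 8.5 kg.
Tool frame: the origin (TCP) lies at the very end of the fingers, on their centre line; the grasp point (between the pads) lies 19 mm behind it; z points along the fingers, y is the line along which they close (so a half turn about z gives the same grasp; the last joint's range is limited). The gripper opens to 85 mm and grips with 20 to 120 N. Pads are 22 mm wide; open, the fingers measure 114 mm over their backs; the gripper's body (76 mm by 85 mm) begins 54 mm behind the grasp point. The pads swing forward as they close: fully open they stand 13 mm farther back than shut.
Start: joints at [-1.552, 0.381, 1.297, -0, 1.464, -0.215], TCP at [0.127, -0.535, 0.231] pointing down, gripper open.
Joint ranges: [-3.11, 3.11], [-0.89, 2.33], [0.22, 2.48], [-1.42, 4.56], [0.17, 2.85], [-2.88, 2.88]. Speed limits (rad/s): [2.39, 2.39, 3.14, 3.14, 3.14, 3.14].

INTERFACE

Orientations are given as a 3x3 rotation matrix whose columns are the frame's x, y, z axes.
In Python, from cell import ctrl gives the robot as it stands.
- The arm moves only by the tool play_rows, never from a script. Its argument "series" is a list that holds one entry, the list of rows, each a list of 7 numbers: the shift along the tool's x, y, z in m, then the turn, a rotation vector about the tool's x, y, z in rad, then the finger opening in m, from 0 to 0.0854. In form: [[[tx, ty, tz, wx, wy, wz, hand], ...]]. A call has 1 to 5 rows; each row shifts and turns the commanded pose from where the row before left it, along the tool's axes as they then stand; what a row does not reach is not made up. A row lasts 1/8 s, in which the tool goes at most 62.5 mm and 10.7 degrees, less where a joint would pass 70% of its speed; a pose out of reach is approached as far as the arm can. A call is refused whole if a number of a shift passes 0.0625 or a number of a turn 0.188, either way. A call with a gripper value outside its range is refused whole. The fingers move at their own pace and stop on an object; "squeeze" is the grip in N (left out, the last holds). Time passes only in rows, so rows that do not move let the fingers close. It gives the time, the measured TCP pose, the force, the opening and the grip force at its end, in the units of the state.
- ctrl.read_state(): the state, without advancing time (a new reading comes with each control period).
- ctrl.snapshot(name): name is "scene" or "top" or "wrist"; returns a dict with "frame" (420x560x3 uint8, red, green, blue), "range_z" (420x560 float32, m along the optical axis (not along the pixel's ray), 0 where there is no reading), "mtx" (3x3 intrinsics, pixels), "extrinsics" (4x4, takes a point from camera to world coordinates). Camera axes: x right, y down, z forward; pixel columns grow to the right and rows downward; lengths in m; the calibration is good to about 2 mm. A picture is of the moment at which its call begins.
- ctrl.job_done(): hands the job in; it is judged then, once.
The state is a dict: "time_s": time; "joint_positions": joint angles; "joint_vel": joint speeds; "tau": joint torques, N m; "position": TCP position; "eef_rot": TCP orientation; "contact_force": force on the tool from outside, world axes, zero at the start; "torque": the same for the moment, N m; "finger_gap": finger opening in m; "grip_force": force on a finger pad.
Only numpy, scipy, OpenCV 4.12 (cv2) and the standard library are available. Lean on these libraries where they do the work, as an engineer would, in place of code of your own. Each camera call takes 0.05 s, during which the arm holds its last target. There are 200 camera calls.

## Working session

There is one attempt and no reset: what is moved stays moved. The work goes in short steps, Python scripts to look and compute and a tool call to move; the robot and the scene stay as the last step left them, time stands still between calls to the robot, and variables do not carry over. Pictures are saved under pics/ and viewed, at most 10 in all, crops included, and the job is handed in when it is done.

Besides the shell and the picture viewer there is one more tool, called after "Request:" by a JSON object that holds its "fn" and its "kwargs", one argument or row to a line. play_rows: Moves the arm, as the interface text tells. Its arguments: {"type":"object","properties":{"series":{"type":"array"},"squeeze":{"type":"number"}},"required":["series"]}

```bash
mkdir -p pics
python3 - <<'E'
from cell import ctrl
import cv2,numpy as np
s=ctrl.read_state();print(s['time_s'],s['position'],np.round(s['eef_rot'],3).tolist())
for n in('top','scene'):
    d=ctrl.snapshot(n);cv2.imwrite(f'pics/{n}0.png',d['frame'][:,:,::-1]);np.savez(f'pics/{n}0.npz',**d)
    print(n,d['mtx'].tolist(),np.round(d['extrinsics'],3).tolist())
E
```

```text
0.0 [ 0.127413   -0.53474063  0.2307023 ] [[0.973, 0.232, -0.0], [0.232, -0.973, 0.001], [0.0, -0.001, -1.0]]
top [[496.6553904769807, 0.0, 286.12403505588566], [0.0, 496.6553904769807, 203.28899893894103], [0.0, 0.0, 1.0]] [[0.007, -0.975, 0.223, 0.312], [-1.0, -0.006, 0.006, 0.05], [-0.005, -0.223, -0.975, 0.898], [0.0, 0.0, 0.0, 1.0]]
scene [[436.66837408968837, 0.0, 274.0922623271709], [0.0, 436.66837408968837, 212.85968933359726], [0.0, 0.0, 1.0]] [[0.9, -0.271, 0.342, 0.23], [-0.436, -0.515, 0.738, -0.542], [-0.024, -0.813, -0.582, 0.551], [0.0, 0.0, 0.0, 1.0]]
```

View pics/top0.png

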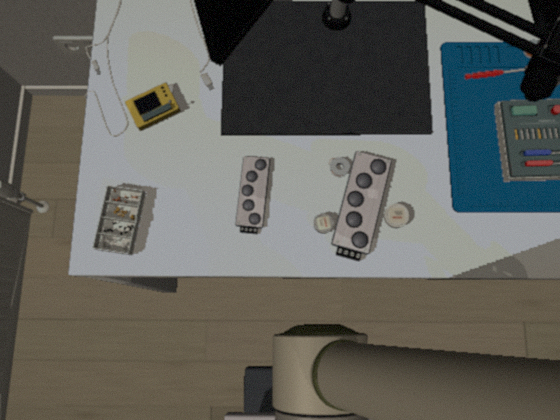

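The two look-alikes are the small panel at (255,193) and the large panel at (363,204). I choose the large one: its terminal block is at (349,253), so key 1 is near (359,239). The reel is at (340,166) and the tins are at (324,222) and (397,214). Next I check a close crop and measure.

```bash
cat > h.py <<'E'
import numpy as np,cv2
def ray(d,uv,z):
    K,T=d['mtx'],d['extrinsics']
    r=T[:3,:3]@np.linalg.solve(K,[uv[0],uv[1],1.]);o=T[:3,3]
    return o+r*(z-o[2])/r[2]
def fit_panel(w):
    # w: 5x3 world key centres, key1..5 -> fit nominal arc (38 mm apart, 26 mm bulge), returns yaw, fitted keys
    a=[]
    from scipy.optimize import fsolve
    x2=fsolve(lambda p:[p[0]**2+(p[1])**2-.038**2,(.026-p[0])**2+(p[2]-p[1])**2-.038**2,  # circle through points
        (lambda R:(p[0]-.026+R)**2+(p[2]-p[1])**2-R**2)((.026**2+p[2]**2)/(2*.026))],[.019,.033,.07])
    x,y,h=x2
    N=np.array([[0,h],[x,h-y],[.026,0],[x,y-h],[0,-h]])
    c=w[:,:2].mean(0);n=N-N.mean(0);U,S,V=np.linalg.svd(n.T@(w[:,:2]-c))
    R=V.T@np.diag([1,np.linalg.det(V.T@U.T)])@U.T
    f=n@R.T+c
    return np.degrees(np.arctan2(R[1,0],R[0,0])),f,N
E
python3 - <<'E'
from h import *
d=dict(np.load('pics/top0.npz'));f=d['frame']
x0,y0,x1,y1=300,135,430,270
c=f[y0:y1,x0:x1]
cv2.imwrite('pics/crop0.png',cv2.resize(c,None,fx=4,fy=4,interpolation=cv2.INTER_CUBIC)[:,:,::-1])
g=c.max(2);m=(g<105).astype(np.uint8)
n,l,st,ce=cv2.connectedComponentsWithStats(m)
for i in range(1,n):
    if st[i,4]>60: print(st[i],ce[i]+[x0,y0],np.round(ray(d,ce[i]+[x0,y0],.021),4))
E
```

```text
[ 32  20  64 106 722] [370.27562327 218.91135734] [ 0.4845 -0.0961  0.021 ]
[ 70  23  17  17 215] [377.97209302 166.26976744] [ 0.5834 -0.1134  0.021 ]
[ 56  37  17  17 219] [363.62557078 180.32420091] [ 0.5564 -0.0862  0.021 ]
[ 47  55  17  18 227] [355.08810573 198.53744493] [ 0.522  -0.0698  0.021 ]
[99 67 15 22 93] [408.84946237 210.59139785] [ 0.5002 -0.1661  0.021 ]
[ 26  77  14  19 104] [333.80769231 219.15384615] [ 0.4837 -0.0306  0.021 ]
[ 46  76  17  17 230] [353.7826087  219.05217391] [ 0.4841 -0.0665  0.021 ]
[ 51  96  18  18 236] [359.51694915 239.1779661 ] [ 0.4476 -0.0758  0.021 ]
```

View pics/crop0.png

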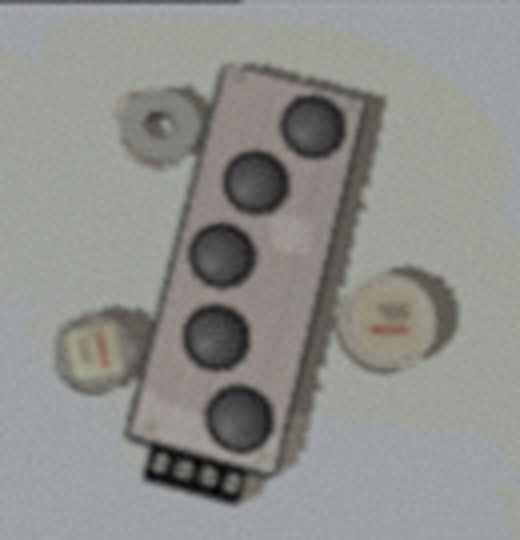

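The crop shows the large panel with its terminal block at the lower end (crop 195,472), five keys bulging left, and key 1 at crop (240,418). The measured spacing of about 37.6 mm matches the 38 mm given. Before moving I'll check the fit and look for obstacles in the scene view.

Run:
```python
from h import *
d=dict(np.load('pics/top0.npz'))
uv=[(359.52,239.18),(353.78,219.05),(355.09,198.54),(363.63,180.32),(377.97,166.27)]
w=np.array([ray(d,u,.021) for u in uv]);a,f,N=fit_panel(w);print(a,f.round(4),N.round(4),(w[:,:2]-f).round(4))
s=dict(np.load('pics/scene0.npz'));T=s['extrinsics']
for p in f:
    c=np.linalg.inv(T)@[p[0],p[1],.023,1];q=s['mtx']@c[:3];print((q[:2]/q[2]).round(0))
```

```text
74.62860979391318 [[ 0.4476 -0.0762]
 [ 0.4843 -0.0663]
 [ 0.5221 -0.0697]
 [ 0.5564 -0.0861]
 [ 0.5829 -0.1134]] [[ 0.      0.0701]
 [ 0.0193  0.0374]
 [ 0.026   0.    ]
 [ 0.0193 -0.0374]
 [ 0.     -0.0701]] [[-0.      0.0003]
 [-0.0002 -0.0002]
 [-0.0001 -0.    ]
 [-0.0001 -0.0001]
 [ 0.0005  0.    ]]
[277. 291.]
[294. 280.]
[314. 274.]
[336. 274.]
[358. 279.]
```

View pics/scene0.png

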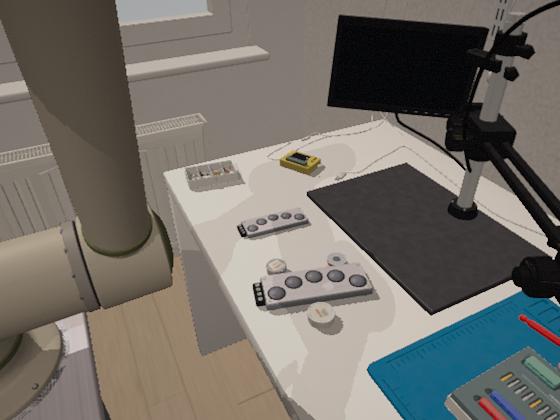

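The fit residuals are under 0.5 mm, and the keys project onto the large panel in the scene view, around (277–358, 274–291). The route is clear, so I'll move above key 1 and close the fingers.

Request:
{"fn": "play_rows", "kwargs": {
  "series": [
    [[0.028,-0.025,0,0,0,0,0],[0.028,-0.025,0,0,0,0,0],[0.028,-0.025,0,0,0,0,0],[0.028,-0.025,0,0,0,0,0],[0.028,-0.025,0,0,0,0,0]]
  ],
  "squeeze": 20
}}

```text
time_s: 0.72
position: [0.2352, -0.3798, 0.2311]
eef_rot: [[0.973, 0.231, -0.0], [0.231, -0.973, 0.001], [0.0, -0.001, -1.0]]
contact_force: [0.1, -0.3, -0.0]
finger_gap: 0.0002
grip_force: 0.0
```

Request:
{"fn": "play_rows", "kwargs": {
  "series": [
    [[0.028,-0.025,0,0,0,0,0],[0.028,-0.025,0,0,0,0,0],[0.028,-0.025,0,0,0,0,0],[0.028,-0.025,0,0,0,0,0],[0.028,-0.025,0,0,0,0,0]]
  ]
}}

```text
time_s: 1.35
position: [0.3423, -0.2258, 0.2312]
eef_rot: [[0.973, 0.232, -0.0], [0.232, -0.973, 0.0], [-0.0, -0.0, -1.0]]
contact_force: [0.3, -0.0, -0.5]
finger_gap: 0.0002
grip_force: 0.0
```

Request:
{"fn": "play_rows", "kwargs": {
  "series": [
    [[0.028,-0.025,0,0,0,0,0],[0.028,-0.025,0,0,0,0,0],[0.028,-0.025,0,0,0,0,0],[0.028,-0.025,0,0,0,0,0],[0.028,-0.025,0,0,0,0,0]]
  ]
}}

```text
time_s: 1.98
position: [0.4496, -0.0717, 0.2311]
eef_rot: [[0.973, 0.232, -0.0], [0.232, -0.973, 0.0], [-0.0, -0.0, -1.0]]
contact_force: [0.5, -0.1, -0.2]
finger_gap: -0.0001
grip_force: 0.0
```

Request:
{"fn": "play_rows", "kwargs": {
  "series": [
    [[0,0,0.02,0,0,0.17,0],[0,0,0.02,0,0,0.17,0],[0,0,0.02,0,0,0.17,0],[0,0,0.02,0,0,0,0],[0,0,0,0,0,0,0]]
  ]
}}

```text
time_s: 2.6
position: [0.4484, -0.0726, 0.1503]
eef_rot: [[0.962, -0.273, -0.003], [-0.273, -0.962, 0.001], [-0.003, -0.0, -1.0]]
contact_force: [-0.1, -0.3, -0.3]
finger_gap: -0.0004
grip_force: 0.0
```

Run:
```python
from h import *
from cell import ctrl
d=ctrl.snapshot('wrist');f=d['frame'];cv2.imwrite('pics/w1.png',f[:,:,::-1]);np.savez('pics/w1.npz',**d)
K,T=d['mtx'],d['extrinsics'];print(T.round(3).tolist())
for p in [(.4476,-.0762),(.4843,-.0663),(.5221,-.0697),(.5564,-.0861),(.5829,-.1134)]:
    c=np.linalg.inv(T)@[p[0],p[1],.021,1];q=K@c[:3];print((q[:2]/q[2]).round(0))
m=(f.max(2)<105).astype(np.uint8);n,l,st,ce=cv2.connectedComponentsWithStats(m)
for i in range(1,n):
    if st[i,4]>400: print(st[i],ce[i].round(1),ray(d,ce[i],.021).round(4))
s=ctrl.read_state();print(s['position'],s['contact_force'])
```

```text
[[-0.274, -0.918, -0.287, 0.521], [-0.962, 0.261, 0.082, -0.093], [-0.001, 0.298, -0.954, 0.292], [0.0, 0.0, 0.0, 1.0]]
[284. 192.]
[257. 148.]
[246.  94.]
[254.  36.]
[283. -21.]
[309   0   6 213 421] [311.4  98.7] [ 0.5069 -0.1126  0.021 ]
[ 230   11   46   50 1088] [254.4  32.3] [ 0.5582 -0.0869  0.021 ]
[   0   44   68  177 1644] [ 31.8 131.2] [0.5399 0.0845 0.021 ]
[223  72  44  45 890] [246.6  91.1] [ 0.5241 -0.0708  0.021 ]
[235 128  42  41 762] [257.5 144.9] [ 0.4865 -0.0673  0.021 ]
[262 173  41  38 687] [283.9 188.5] [ 0.4501 -0.0768  0.021 ]
[ 22 194  29  27 404] [ 37.7 205.7] [0.488 0.106 0.021]
[239 216  56  18 728] [266.  224.1] [ 0.4265 -0.0559  0.021 ]
[ 17 221  47  21 429] [ 41.4 230.8] [0.4688 0.1125 0.021 ]
[    0   244   560   176 50530] [277.1 361.3] [ 0.3022 -0.0292  0.021 ]
[ 0.44898088 -0.07286905  0.15124786] [ 0.59969796 -0.31965794  0.46056938]
```

View pics/w1.png

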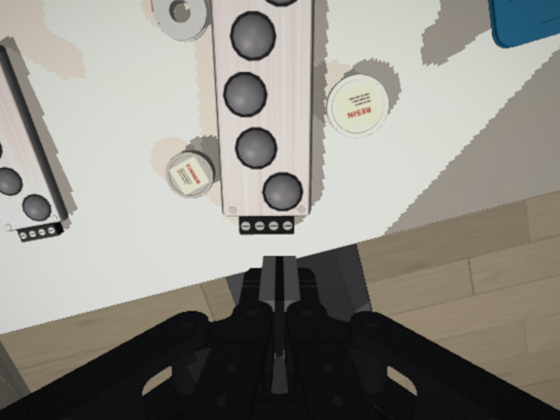

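The wrist view shows the panel directly ahead, with key 1 at (284,188) beside the terminal block at (266,224) and the shut fingertips at (278,260). The two views agree within 2 mm, so I'll use their mean and descend.

Request:
{"fn": "play_rows", "kwargs": {
  "series": [
    [[0.001,0.0035,0.03,0,0,0,0],[0,0,0.03,0,0,0,0],[0,0,0.03,0,0,0,0],[0,0,0.028,0,0,0,0],[0,0,0,0,0,0,0]]
  ]
}}

```text
time_s: 3.28
position: [0.4489, -0.0765, 0.0329]
eef_rot: [[0.962, -0.273, -0.002], [-0.273, -0.962, 0.001], [-0.002, -0.0, -1.0]]
contact_force: [0.8, -1.0, 0.7]
finger_gap: 0.0002
grip_force: 0.0
```

```bash
cat > st.py <<'E'
from h import *
from cell import ctrl
P=[];F=[]
for i in range(6):
    ctrl.snapshot('top');s=ctrl.read_state();P.append(s['position']);F.append(s['contact_force'])
p=np.mean(P,0);print(s['time_s'],p.round(4),np.std(P,0).round(4),np.mean(F,0).round(2),np.round(s['eef_rot'],3).tolist())
R=np.array([[.962,-.273],[-.273,-.962]])
for k in [(.4488,-.0766),(.4855,-.0668),(.523,-.0703),(.5573,-.0866),(.584,-.114)]: print((R.T@(np.array(k)-p[:2])).round(4))
E
python3 st.py
```

```text
3.575 [ 0.4498 -0.0768  0.0344] [0.0001 0.0001 0.0002] [ 0.17 -0.1   0.12] [[0.962, -0.273, 0.002], [-0.273, -0.962, -0.001], [0.002, 0.0, -1.0]]
[-0.001  0.   ]
[ 0.0317 -0.0194]
[ 0.0687 -0.0263]
[ 0.1061 -0.02  ]
[ 0.1393 -0.0009]
```

Request:
{"fn": "play_rows", "kwargs": {
  "series": [
    [[-0.001,0,0.004,0,0,0,0],[0,0,0.003,0,0,0,0],[0,0,0,0,0,0,0],[0,0,0,0,0,0,0]]
  ]
}}

```text
time_s: 4.08
position: [0.4482, -0.0763, 0.0263]
eef_rot: [[0.962, -0.273, -0.0], [-0.273, -0.962, 0.0], [-0.0, -0.0, -1.0]]
contact_force: [0.2, -0.0, -0.3]
finger_gap: 0.0001
grip_force: 0.0
```

```bash
python3 st.py | head -2
```

```text
4.375 [ 0.4482 -0.0763  0.0264] [0. 0. 0.] [ 0.17  0.14 -0.02] [[0.962, -0.273, 0.0], [-0.273, -0.962, 0.0], [0.0, -0.0, -1.0]]
[0.0007 0.0001]
```

Request:
{"fn": "play_rows", "kwargs": {
  "series": [
    [[0,0,0.0025,0,0,0,0],[0,0,0.002,0,0,0,0],[0,0,0,0,0,0,0],[0,0,0,0,0,0,0]]
  ]
}}

```text
time_s: 4.88
position: [0.4483, -0.0763, 0.0219]
eef_rot: [[0.962, -0.273, 0.0], [-0.273, -0.962, -0.0], [0.0, 0.0, -1.0]]
contact_force: [1.1, -0.2, 2.0]
finger_gap: 0.0002
grip_force: 0.9
```

```bash
python3 st.py
```

```text
5.175 [ 0.4483 -0.0763  0.0219] [0. 0. 0.] [ 0.22 -0.06  1.79] [[0.962, -0.273, 0.0], [-0.273, -0.962, -0.0], [0.0, 0.0, -1.0]]
[0.0006 0.0001]
[ 0.0332 -0.0193]
[ 0.0703 -0.0262]
[ 0.1077 -0.0199]
[ 0.1409 -0.0008]
```

Force is 1.8 N, so key 1 is pressed about 2.6 mm. I'll go slightly deeper, then stroke to key 2.

Request:
{"fn": "play_rows", "kwargs": {
  "series": [
    [[0,0,0.0004,0,0,0,0],[0,0,0,0,0,0,0],[0.0035,-0.002,0,0,0,0,0],[0.0035,-0.002,0,0,0,0,0],[0.0035,-0.002,0,0,0,0,0]]
  ]
}}

```text
time_s: 5.8
position: [0.4602, -0.0733, 0.0214]
eef_rot: [[0.962, -0.273, -0.0], [-0.273, -0.962, 0.0], [-0.0, 0.0, -1.0]]
contact_force: [-0.0, 0.0, 0.1]
finger_gap: 0.0
grip_force: 0.8
```

Request:
{"fn": "play_rows", "kwargs": {
  "series": [
    [[0.0035,-0.002,0,0,0,0,0],[0.0035,-0.002,0,0,0,0,0],[0.0035,-0.002,0,0,0,0,0]]
  ]
}}

```text
time_s: 6.18
position: [0.4717, -0.0703, 0.0213]
eef_rot: [[0.962, -0.273, -0.001], [-0.273, -0.962, 0.0], [-0.001, -0.0, -1.0]]
contact_force: [-2.7, -0.3, 2.3]
finger_gap: 0.0
grip_force: 0.9
```

Request:
{"fn": "play_rows", "kwargs": {
  "series": [
    [[0.004,-0.0025,0,0,0,0,0],[0.004,-0.0025,0,0,0,0,0],[0.004,-0.0025,0,0,0,0,0],[0,0,0,0,0,0,0],[0,0,0,0,0,0,0]]
  ]
}}

```text
time_s: 6.8
position: [0.4856, -0.0666, 0.0216]
eef_rot: [[0.962, -0.273, 0.001], [-0.273, -0.962, -0.0], [0.001, -0.0, -1.0]]
contact_force: [1.3, -0.0, 2.8]
finger_gap: 0.0002
grip_force: 1.0
```

```bash
python3 st.py
```

```text
7.1 [ 0.4854 -0.0666  0.0215] [0.0001 0.     0.    ] [0.93 0.24 2.17] [[0.962, -0.273, 0.0], [-0.273, -0.962, -0.0], [0.0, 0.0, -1.0]]
[-0.0325  0.0196]
[0.0001 0.0002]
[ 0.0372 -0.0067]
[ 0.0746 -0.0004]
[0.1078 0.0187]
```

Key 2 is held at about half travel (2.2 N). On to key 3.

Request:
{"fn": "play_rows", "kwargs": {
  "series": [
    [[0.004,-0.0007,0,0,0,0,0],[0.004,-0.0007,0,0,0,0,0],[0.004,-0.0007,0,0,0,0,0],[0.004,-0.0007,0,0,0,0,0],[0.004,-0.0007,0,0,0,0,0]]
  ]
}}

```text
time_s: 7.72
position: [0.5057, -0.0686, 0.0213]
eef_rot: [[0.962, -0.273, -0.0], [-0.273, -0.962, 0.0], [-0.0, -0.0, -1.0]]
contact_force: [-1.3, -0.7, 0.3]
finger_gap: 0.0001
grip_force: 0.7
```

Request:
{"fn": "play_rows", "kwargs": {
  "series": [
    [[0.0043,-0.0008,0,0,0,0,0],[0.0043,-0.0008,0,0,0,0,0],[0.0043,-0.0008,0,0,0,0,0],[0.0043,-0.0008,0,0,0,0,0],[0,0,0,0,0,0,0]]
  ]
}}

```text
time_s: 8.35
position: [0.5235, -0.0704, 0.0215]
eef_rot: [[0.962, -0.273, 0.001], [-0.273, -0.962, -0.0], [0.001, -0.0, -1.0]]
contact_force: [1.5, 0.6, 1.7]
finger_gap: 0.0
grip_force: 1.1
```

```bash
python3 st.py
```

```text
8.65 [ 0.5233 -0.0703  0.0216] [0.0002 0.     0.    ] [ 0.98 -0.03  2.16] [[0.962, -0.273, 0.001], [-0.273, -0.962, -0.0], [0.001, 0.0, -1.0]]
[-0.0699  0.0263]
[-0.0373  0.0069]
[-0.0003  0.    ]
[0.0372 0.0063]
[0.0704 0.0254]
```

Key 3 is at 2.2 N. On to key 4, then key 5.

Request:
{"fn": "play_rows", "kwargs": {
  "series": [
    [[0.004,0.0007,0,0,0,0,0],[0.004,0.0007,0,0,0,0,0],[0.004,0.0007,0,0,0,0,0],[0.004,0.0007,0,0,0,0,0],[0.004,0.0007,0,0,0,0,0]]
  ]
}}

```text
time_s: 9.28
position: [0.5414, -0.0792, 0.0213]
eef_rot: [[0.962, -0.273, -0.0], [-0.273, -0.962, 0.0], [-0.0, 0.0, -1.0]]
contact_force: [-1.4, -0.1, 0.8]
finger_gap: 0.0001
grip_force: 0.5
```

Request:
{"fn": "play_rows", "kwargs": {
  "series": [
    [[0.0043,0.0007,0,0,0,0,0],[0.0043,0.0007,0,0,0,0,0],[0.0043,0.0007,0,0,0,0,0],[0.0043,0.0007,0,0,0,0,0],[0,0,0,0,0,0,0]]
  ]
}}

```text
time_s: 9.9
position: [0.5576, -0.0868, 0.0216]
eef_rot: [[0.962, -0.273, 0.001], [-0.273, -0.962, -0.001], [0.001, 0.0, -1.0]]
contact_force: [1.3, -0.1, 2.3]
finger_gap: -0.0003
grip_force: 1.0
```

```bash
python3 st.py
```

```text
10.2 [ 0.5573 -0.0866  0.0216] [0.0002 0.0001 0.    ] [ 1.03 -0.63  2.21] [[0.962, -0.273, 0.001], [-0.273, -0.962, -0.0], [0.001, 0.0, -1.0]]
[-0.1071  0.02  ]
[-0.0745  0.0005]
[-0.0375 -0.0063]
[-0. -0.]
[0.0331 0.0191]
```

Request:
{"fn": "play_rows", "kwargs": {
  "series": [
    [[0.0035,0.002,0,0,0,0,0],[0.0035,0.002,0,0,0,0,0],[0.0035,0.002,0,0,0,0,0],[0.0035,0.002,0,0,0,0,0],[0.0035,0.002,0,0,0,0,0]]
  ]
}}

```text
time_s: 10.82
position: [0.5711, -0.101, 0.0212]
eef_rot: [[0.962, -0.273, -0.0], [-0.273, -0.962, 0.0], [-0.001, -0.0, -1.0]]
contact_force: [-2.5, 2.0, 0.9]
finger_gap: 0.0001
grip_force: 0.9
```

Request:
{"fn": "play_rows", "kwargs": {
  "series": [
    [[0.004,0.0023,0,0,0,0,0],[0.004,0.0023,0,0,0,0,0],[0.004,0.0023,0,0,0,0,0],[0.0036,0.0022,0,0,0,0,0],[0,0,0,0,0,0,0]]
  ]
}}

```text
time_s: 11.45
position: [0.5841, -0.1143, 0.0215]
eef_rot: [[0.962, -0.273, 0.001], [-0.273, -0.962, -0.001], [0.001, 0.0, -1.0]]
contact_force: [1.4, -1.2, 1.8]
finger_gap: 0.0
grip_force: 1.1
```

```bash
python3 st.py
python3 - <<'E'
from h import *
from cell import ctrl
a=ctrl.snapshot('scene')['frame'][220:350,220:400];b=ctrl.snapshot('top')['frame'][130:270,290:440]
cv2.imwrite('pics/end.png',np.hstack([cv2.resize(a,(400,290)),cv2.resize(b,(310,290))])[:,:,::-1])
E
```

```text
11.75 [ 0.5839 -0.1141  0.0216] [0.0001 0.0001 0.    ] [ 0.86 -0.96  1.79] [[0.962, -0.273, 0.001], [-0.273, -0.962, -0.0], [0.001, 0.0, -1.0]]
[-0.1402  0.0008]
[-0.1075 -0.0186]
[-0.0705 -0.0255]
[-0.0331 -0.0192]
[ 0.0001 -0.0001]
```

View pics/end.png

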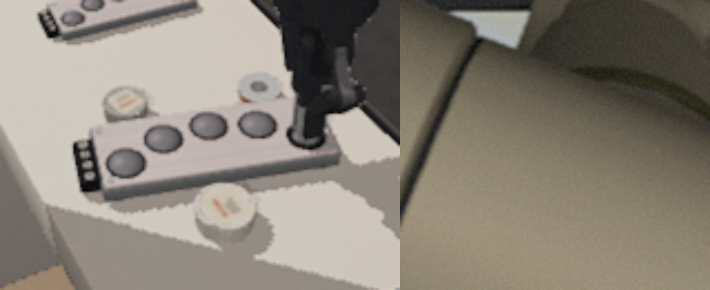

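The scene crop (left) shows the fingertip holding key 5 at (308,135). Keys 1–4, at (125,163) to (257,124), are up, and the reel and tins are undisturbed. The arm blocks the top view on the right. I'm handing the job in.

```bash
python3 -c "
from cell import ctrl
print(ctrl.job_done())"
```

```text
the job is handed in; nothing more can be done
None
```

The job is handed in: all five keys were pressed in turn to about half travel (about 2 N each). Key 5 is still held down, keys 1–4 are back up, and the reel and tins look undisturbed.

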